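# Drag the thin lino plate home in the registration corner

## Robot

A 6-joint arm with a two-finger parallel gripper is mounted at the origin on the work surface. World frame = base frame: x ahead of the robot, y to its left, z up, the work surface at z = 0. Lengths are in m, angles in rad, forces in N, time in s.
With the tool pointing down it reaches from about 0.35 to 1 m from the base axis. Payload 7.1 kg.
Tool frame: the origin (TCP) lies midway between the tips of the shut fingers; the grasp point (between the pads) lies 19 mm behind it (grasp_offset is the distance from the TCP to the grasp point, in m); x points along the fingers, z is the direction in which the jaws open and shut, and the axes are right-handed (so a half turn about x gives the same grasp; the last joint's range is limited). The gripper opens to 85 mm and grips with 20 to 120 N. Pads are 22 mm wide; open, the fingers measure 114 mm over their backs; the gripper's body (76 mm by 85 mm) begins 54 mm behind the grasp point. The pads swing forward as they close: fully open they stand 13 mm farther back than shut.
Start: joints at [-1.288, 0.423, 1.63, -0, 1.089, -0.019], TCP at [0.186, -0.597, 0.231] pointing down, gripper open.
Joint ranges: [-3, 3], [-0.9, 2.11], [0.09, 2.58], [-1.31, 4.45], [0.11, 2.69], [-2.54, 2.54]. Speed limits (rad/s): [2.39, 2.39, 3.01, 3.14, 3.14, 3.14].

## Interface

Orientations are given as a unit quaternion [w, x, y, z].
In Python, from rig import read_state, camera, camera_model, close_job, boxes_of, grasp_offset gives the robot as it stands.
- The arm moves only by the tool arm_command, never from a script. Its argument "targets" is one flat list of numbers, 7 for each row, row after row: the turn, a rotation vector about the tool's x, y, z in degrees, then the shift along the tool's x, y, z in cm, then the opening, from -1 (shut) to 1 (fully open). A call has 1 to 20 rows; each row is the pose to reach, as a shift and turn from the pose commanded when the call began, along the tool's axes at that moment; what a row does not reach only later rows make up. A row lasts 1/8 s, in which the tool goes at most 62.5 mm and 10.7 degrees, less where a joint would pass 70% of its speed; a pose out of reach is approached as far as the arm can. A call with a gripper value outside its range is refused whole. The fingers move at their own pace and stop on an object; "squeeze" is the grip in N (left out, the last holds). Time passes only in rows, so rows that repeat a pose let the fingers close. It gives the time, the measured TCP pose, the force and the opening at its end, in the units of the state.
- read_state(): the state, without advancing time (a new reading comes with each control period).
- camera(name): name is "scene" or "side" or "wrist"; returns (picture, depth): 480x640x3 uint8, blue, green, red; 480x640 float32, m along the optical axis (not along the pixel's ray), 0 where there is no reading.
- camera_model(name): a dict with "fx", "fy", "cx", "cy" (pixels), "R" (3x3) and "t" (3): a world point X has camera coordinates R X + t. Camera axes: x right, y down, z forward; pixel columns grow to the right and rows downward; lengths in m; the calibration is good to about 2 mm. A picture is of the moment at which its call begins: read the wrist's pose just before it. camera_model takes no time and is no camera call; for the wrist camera it gives the pose at the moment of the call.
- close_job(): hands the job in, once; it reports no verdict.
Trained networks look in the newest picture that a camera, given by its name, has taken for a name from the list of things; names that differ only in an ending like _2 or _b are one class to them, and where a whole thing is asked for, a point or a joint stands for the part that bears it (a point fixed in the world has none). Each returns a list of dicts, best first, with "p" (0 to 1); they miss things now and then, are a little off and sometimes report something else, mostly with a low value. They report only what shows in the picture. A call takes as long as a camera call. They do not tell look-alikes from the thing itself.
- boxes_of(label, camera): "bbox" ([centre column, centre row, width, height] in pixels, round what is visible of it).
The state is a dict: "time": time; "q": joint angles; "joint_velocities": joint speeds; "effort": joint torques, N m; "ee_pos": TCP position; "eef_rot": TCP orientation; "force": force on the tool from outside, world axes, zero at the start; "moment": the same for the moment, N m; "grip_width": finger opening in m.
Only numpy, scipy, OpenCV 4.12 (cv2) and the standard library are available. Lean on these libraries where they do the work, as an engineer would, in place of code of your own. Each camera call takes 0.05 s, during which the arm holds its last target.

## Task

The thin carved lino plate lies loose and askew on the registration board. Press lightly on its top face and drag it flat along the board, under the small hold-down tab, until it is fully home: one long edge flush against the long rail and one short edge flush against the end stop. Handle it only by its top face, keep it flat on the board, press gently so that the soft carving is not crushed, let it come up softly against the bars so that its edges are not bruised, and leave the other things where they are.

Things in the scene. Friction and masses are not known exactly. Their poses are not given: they have to be found in the camera images.
- plate_top (a point): Centre of the top face of the dark grey lino plate with a pale carved leaf pattern: 90 mm (its x) by 130 mm (its y) by 3 mm thick, 120 g, z up; too wide and thin to grip. It starts flat on the bed, turned at most 0.25 rad from the board, 85-135 mm short of home along the board's +y and 25-85 mm along its +x. It may be pressed only with the gripper above its outline.
- plate: The same plate; origin at the centre of its underside, same axes. It slides easily on the bed (friction about 0.25); fingertips pressed on it grip clearly better. The bed is hard and the lino gives little: the force grows by tens of newtons in a few mm, so feel for it. 4 to 10 N is plenty to drag it; over 25 N, even for an instant, crushes the carving.
- board: Fixed plywood registration board on four levelling feet, 210 mm (its x) by 300 mm (its y) by 16 mm thick; origin at the centre of its underside, which stands 1 to 15 mm above the table; z up, level. Its top (the bed) is at z = 16 mm of its frame. Plate fully home: centre at x = +40, y = +65 mm of the board, its 130 mm sides parallel to the board's y.
- stops: The aluminium bars on the bed (long rail, end stop, guide block with lead-in) and the steel tab, all fixed to the board; same frame as the board. Feel the plate come up against them: driving the plate against them with over 14 N bruises its edge, even for an instant.
- corner (a point): Inside corner where the long rail meets the end stop, at bed height: board frame x = +85, y = +130, z = 16 mm; axes as the board's. The rail runs along the whole far (+x) side of the board, inner face at board x = +85 mm. The end stop runs along the left (+y) end, inner face at board y = +130 mm, from x = -40 to +85 mm. Both 14 mm wide, 6 mm high.
- guide (a point): Top of the guide block opposite the rail, beside the end stop: inner face at board x = -10 mm, from y = 95 to 130 mm, 20 mm wide, 6 mm high. So the last 35 mm before the end stop is a pocket 95 mm wide for the 90 mm wide plate. A slanted lead-in flares from it, away from the rail, back to about board x = -35, y = 66 mm. The point: board x = -20, y = 112.5, z = 22 mm.
- tab (a point): Steel hold-down tab on the end stop, 36 mm wide (board x = 22 to 58 mm), 2 mm thick, reaching 14 mm out over the bed to board y = 116 mm, its underside 6 mm above the bed; the plate's end goes under it, fingers stay clear of it. The point: middle of its free edge, on top, board x = 40, y = 116, z = 24 mm.
- baren: Bystander: round wooden hand pad with a knob, 94 mm across, 50 mm high, standing on the table to the left (+y) of the board; origin at the centre of its underside. Leave alone.
- inkjar: Bystander: small jar with black lid, 64 mm across, 65 mm high, on the table to the left (+y) of the board; origin at the centre of its underside. Leave alone.
- inktray: Bystander: steel ink tray 140 x 90 x 30 mm with a divider, on the table to the right (-y) of the board; origin at the centre of its underside. Leave alone.
Things that resemble listed ones, but are neither listed nor needed, are in the scene too. Leave any blue or red look-alike of the plate alone.

How it is judged:
At the end, for the whole second after the job is handed in: The plate lies flat on the bed, at rest, fully home in the corner: its long edge within 1.5 mm of the long rail, its short edge within 1.5 mm of the end stop and under the tab, and square to the board within 0.02 rad (x of plate_top in the frame of board above 0.0385 m and y of plate_top in the frame of board above 0.0635 m and z of plate_top in the frame of board below 0.0215 m and angle between the y axis of plate_top and the y axis of board, either way round below 0.02 rad and angle between plate_top's own z axis and vertical below 0.03 rad and linear speed of plate below 0.01 m/s); the robot touches nothing.
It fails at once if the plate is pressed with more than 25 N (contact force between the fingers and plate above 25 N).
It fails at once if the plate is pushed or gripped by its edge, that is, pressed with the gripper standing outside the plate's outline (contact force between the fingers and plate above 1 N and (x of the grasp point in the frame of plate_top above 0.049 m or x of the grasp point in the frame of plate_top below -0.049 m or y of the grasp point in the frame of plate_top above 0.069 m or y of the grasp point in the frame of plate_top below -0.069 m)).
It fails at once if the plate is driven against the rail, end stop or guide with more than 14 N (contact force between plate and stops above 14 N).
It fails at once if the plate is lifted or tipped off the bed (z of plate_top in the frame of board above 0.029 m or angle between plate_top's own z axis and vertical above 0.12 rad).
It fails at once if a bystander (baren, ink jar or ink tray) is moved by more than 15 mm (distance of any of baren, inkjar, inktray from where it was at the start of the episode above 0.015 m).
It also fails if it takes over 72 s, if anything falls off the work surface, if the arm or the gripper's body presses on something with over 40 N, if the wrist force passes 120 N, or if a joint passes its speed limit or range.

## Working session

There is one attempt and no reset: what is moved stays moved. The work goes in short steps, Python scripts to look and compute and a tool call to move; the robot and the scene stay as the last step left them, time stands still between calls to the robot, and variables do not carry over. Pictures are saved under pics/ and viewed, and the job is handed in when it is done.

Besides the shell and the picture viewer there is one more tool, called after "Call:" as a command line: name --argument value ..., lists and objects as JSON in quotes. arm_command: Moves the arm, as the interface text tells. Its arguments: {"type":"object","properties":{"targets":{"type":"array","items":{"type":"number"}},"squeeze":{"type":"number"}},"required":["targets"]}

```bash
mkdir -p pics; ls; python3 - <<'E'
from rig import *
import cv2, numpy as np
s=read_state(); print(s)
for n in ("scene","side","wrist"):
    im,d=camera(n); cv2.imwrite(f"pics/{n}0.png",im); np.save(f"pics/{n}0.npy",d)
    m=camera_model(n); print(n,m)
    for l in ("plate","board","stops","tab"):
        if n=="scene": print(l,[ (b["bbox"],b["p"]) for b in boxes_of(l,n)][:4])
print(grasp_offset)
E
```

```text
pics
{'time': 0.0, 'q': array([-1.28798107e+00,  4.23846535e-01,  1.63069253e+00, -1.53691631e-05,
        1.08860590e+00, -1.89938217e-02]), 'joint_velocities': array([-0.00133719, -0.00053402, -0.00081406, -0.00099718,  0.0006794 ,
       -0.00100884]), 'effort': array([ 1.49036165e-03, -5.57380342e+01, -2.81744796e+01,  4.49073286e-05,
        7.49322062e-03,  1.94715646e-06]), 'ee_pos': array([ 0.18565078, -0.59621424,  0.23054115]), 'eef_rot': array([ 0.56904662,  0.41947921,  0.56992398, -0.41881952]), 'force': array([ 0.62321051,  0.76374657, -0.65697845]), 'moment': array([ 0.04241706,  0.00844184, -0.02442123]), 'grip_width': 0.08520266231995587}
scene {'fx': 534.7107476122062, 'fy': 534.7107476122062, 'cx': 321.28275569272904, 'cy': 235.20609068259122, 'R': array([[-0.30525184,  0.9521977 ,  0.01186848],
       [ 0.52806819,  0.17963125, -0.82998591],
       [-0.79244262, -0.24708736, -0.55765808]]), 't': array([ 0.17532293, -0.26991272,  1.78351903])}
plate [([349.2, 236.9, 62.8, 33.6], 0.88), ([273.4, 194.4, 50.1, 20.3], 0.7), ([395.5, 211.3, 47.4, 18.5], 0.65), ([272.1, 317.4, 53.6, 41.4], 0.62)]
board [([351.4, 258.1, 151.9, 83.9], 0.62)]
stops [([345.1, 268.7, 132.9, 50.8], 0.9)]
tab [([350.7, 256.7, 150.4, 85.2], 0.56)]
side {'fx': 457.6540003536068, 'fy': 457.6540003536068, 'cx': 318.40838086085256, 'cy': 237.32929774379713, 'R': array([[-0.85578045, -0.51697946, -0.01928895],
       [-0.32925376,  0.57303049, -0.75048519],
       [ 0.39903859, -0.63589959, -0.66060572]]), 't': array([0.51646855, 0.22990186, 0.84486625])}
wrist {'fx': 392.1009845746901, 'fy': 392.1009845746901, 'cx': 320.65256075082317, 'cy': 241.76339669028005, 'R': array([[ 0.29676455, -0.95494998, -0.00115661],
       [-0.90225634, -0.28078559,  0.32725059],
       [-0.3128327 , -0.09607282, -0.94493688]]), 't': array([-0.6235083 , -0.04225131,  0.38110773])}
0.0187
```

View pics/scene0.png

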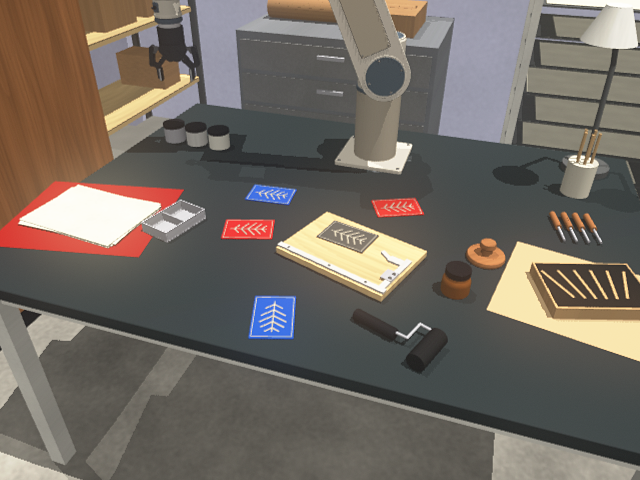

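View pics/side0.png

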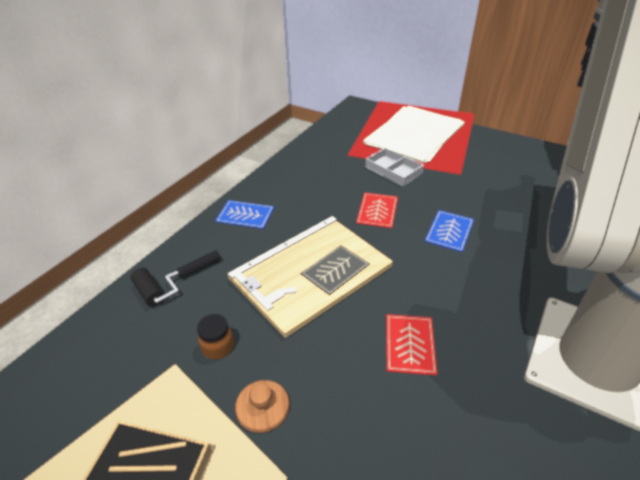

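View pics/wrist0.png

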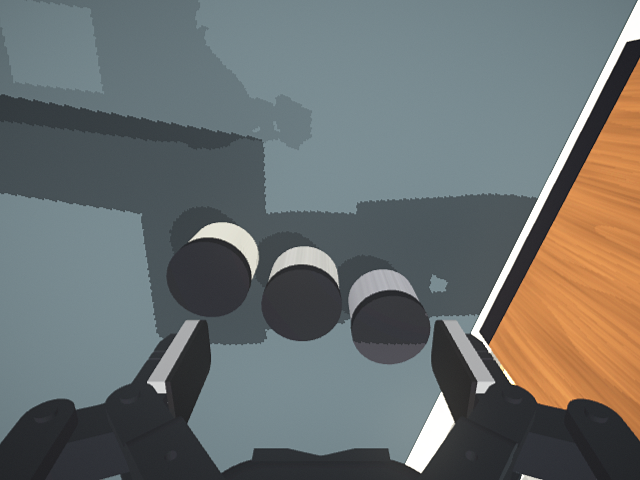

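The grey plate with leaf is at scene (349,236) on the plywood board. Its look-alikes are blue at (271,194) and (272,317), and red at (248,229) and (397,207). In the side view the plate is at (336,269), the rail runs along the upper-left edge of the board, and the end stop and tab are at (262,290).

```bash
cat > h.py <<'E'
import numpy as np, cv2
from scipy.spatial.transform import Rotation as Rn
def rot(q): return Rn.from_quat([q[1],q[2],q[3],q[0]])
def w_from_px(u,v,d,m):
    p=np.stack([(u-m['cx'])/m['fx']*d,(v-m['cy'])/m['fy']*d,d],-1)
    return (p-m['t'])@m['R']
def on_plane(u,v,z,m):
    r=np.stack([(np.asarray(u,float)-m['cx'])/m['fx'],(np.asarray(v,float)-m['cy'])/m['fy'],np.ones(np.shape(u))],-1)@m['R']
    c=-m['R'].T@m['t']
    return c+r*((z-c[2])/r[...,2])[...,None]
def proj(X,m):
    p=np.asarray(X)@m['R'].T+m['t']
    return np.stack([p[...,0]/p[...,2]*m['fx']+m['cx'],p[...,1]/p[...,2]*m['fy']+m['cy']],-1)
E
python3 - <<'E'
from h import *; from rig import *
for n,pts in (("scene",[(349,236),(278,250),(380,297),(425,254),(329,212),(394,276),(457,280),(487,255),(173,220),(330,262)]),("side",[(336,269),(285,330),(235,275),(334,225),(391,264),(215,340),(262,405)])):
    m=camera_model(n); d=np.load(f"pics/{n}0.npy")
    for u,v in pts: print(n,u,v,w_from_px(u,v,d[v,u],m).round(3))
s=read_state(); R=rot(s['eef_rot']).as_matrix(); print(R.round(3))
m=camera_model("wrist"); c=-m['R'].T@m['t']; print("cam in tool",R.T@(c-s['ee_pos']),"\n",(m['R']@R).round(3))
im=cv2.imread("pics/scene0.png"); cv2.imwrite("pics/crop1.png",cv2.resize(im[195:310,265:440],None,fx=4,fy=4,interpolation=2))
E
```

```text
scene 349 236 [0.532 0.059 0.024]
scene 278 250 [ 0.634 -0.091  0.015]
scene 380 297 [0.725 0.181 0.015]
scene 425 254 [0.534 0.25  0.014]
scene 329 212 [ 0.398 -0.034 -0.002]
scene 394 276 [0.658 0.198 0.026]
scene 457 280 [0.659 0.333 0.05 ]
scene 487 255 [0.497 0.392 0.019]
scene 173 220 [ 0.588 -0.407  0.009]
scene 330 262 [0.647 0.045 0.021]
side 336 269 [0.526 0.054 0.024]
side 285 330 [0.531 0.245 0.021]
side 235 275 [0.704 0.182 0.028]
side 334 225 [ 0.604 -0.075  0.024]
side 391 264 [ 0.431 -0.031  0.014]
side 215 340 [0.612 0.348 0.055]
side 262 405 [0.468 0.401 0.041]
[[-0.     0.955  0.297]
 [ 0.     0.297 -0.955]
 [-1.     0.    -0.   ]]
cam in tool [-0.14207457  0.08445737 -0.00095073] 
 [[ 0.001 -0.001  1.   ]
 [-0.327 -0.945 -0.   ]
 [ 0.945 -0.327 -0.001]]
```

View pics/crop1.png

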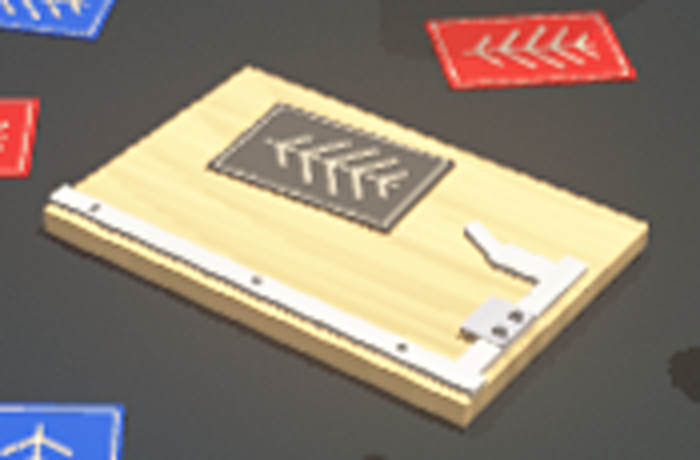

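The crop confirms it: grey plate, white rail on the side away from the robot, and end stop, tab and guide at the left end. Next I move the wrist camera over the board with the tool's z along board +y.

Call:
arm_command --targets '[-141.7, 0, 0, 1, 66.9, -45.4, 0, -141.7, 0, 0, 1, 66.9, -45.4, 0, -141.7, 0, 0, 1, 66.9, -45.4, 0, -141.7, 0, 0, 1, 66.9, -45.4, 0, -141.7, 0, 0, 1, 66.9, -45.4, 0, -141.7, 0, 0, 1, 66.9, -45.4, 0, -141.7, 0, 0, 1, 66.9, -45.4, 0, -141.7, 0, 0, 1, 66.9, -45.4, 0, -141.7, 0, 0, 1, 66.9, -45.4, 0, -141.7, 0, 0, 1, 66.9, -45.4, 0, -141.7, 0, 0, 1, 66.9, -45.4, 0, -141.7, 0, 0, 1, 66.9, -45.4, 0, -141.7, 0, 0, 1, 66.9, -45.4, 0, -141.7, 0, 0, 1, 66.9, -45.4, 0, -141.7, 0, 0, 1, 66.9, -45.4, 0, -141.7, 0, 0, 1, 66.9, -45.4, 0, -141.7, 0, 0, 1, 66.9, -45.4, 0, -141.7, 0, 0, 1, 66.9, -45.4, 0, -141.7, 0, 0, 1, 66.9, -45.4, 0, -141.7, 0, 0, 1, 66.9, -45.4, 0]'

```text
time: 2.85
ee_pos: [0.6896, 0.0355, 0.2213]
eef_rot: [0.583, -0.4, 0.583, 0.4]
force: [0.7, 0.8, 0.4]
grip_width: 0.0427
```

```bash
python3 - <<'E'
from rig import *; from h import *
s=read_state(); m=camera_model("wrist"); im,d=camera("wrist"); cv2.imwrite("pics/w1.png",im); np.save("pics/w1.npy",d)
import pickle; pickle.dump((s,m),open("pics/w1.pkl","wb"))
print(s['time'],s['ee_pos'],rot(s['eef_rot']).as_matrix().round(3),s['force'],s['joint_velocities'].round(3),s['grip_width'])
for l in ("plate","tab","corner","guide"): print(l,[ (b["bbox"],b["p"]) for b in boxes_of(l,"wrist")][:3])
E
```

```text
2.85 [0.68957591 0.03548077 0.22134516] [[-0.    -0.933  0.359]
 [ 0.     0.359  0.933]
 [-1.     0.     0.   ]] [0.65731595 0.83169736 0.43621023] [ 0.001  0.002  0.     0.002  0.    -0.001] 0.042659594743332134
plate [([267.4, 40.1, 179.8, 80.2], 0.76), ([48.4, 147.8, 96.7, 170.3], 0.73), ([322.1, 343.9, 111.7, 126.3], 0.72)]
tab [([316.4, 98.6, 394.9, 197.2], 0.79)]
corner [([314.4, 98.5, 394.9, 193.6], 0.73)]
guide [([314.5, 97.5, 391.6, 192.3], 0.66)]
```

View pics/w1.png

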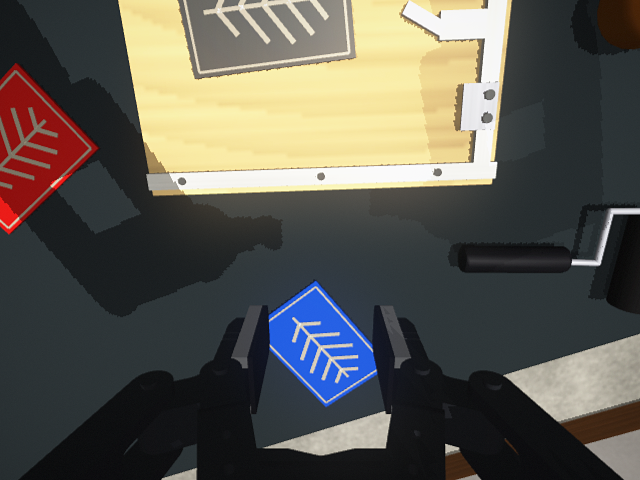

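The rail is seen in full at rows 165–190, but the plate (267,40) is cut off. I shift 9 cm toward board −x, which is tool +y.

Call:
arm_command --targets '[0, 0, 0, 0, 9.5, -1, 0, 0, 0, 0, 0, 9.5, -1, 0, 0, 0, 0, 0, 9.5, -1, 0, 0, 0, 0, 0, 9.5, -1, 0]'

```text
time: 3.6
ee_pos: [0.5983, 0.0603, 0.2219]
eef_rot: [0.583, -0.401, 0.582, 0.4]
force: [0.2, -0.6, -0.1]
grip_width: 0.0429
```

```bash
python3 - <<'E'
from rig import *; from h import *
s=read_state(); m=camera_model("wrist"); im,d=camera("wrist"); cv2.imwrite("pics/w2.png",im); np.save("pics/w2.npy",d)
import pickle; pickle.dump((s,m),open("pics/w2.pkl","wb"))
print(s['time'],s['ee_pos'],s['joint_velocities'].round(3),s['grip_width'])
E
```

```text
3.6 [0.59834587 0.06034049 0.22186814] [-0.006  0.015 -0.015 -0.     0.002  0.   ] 0.04287344160972637
```

View pics/w2.png

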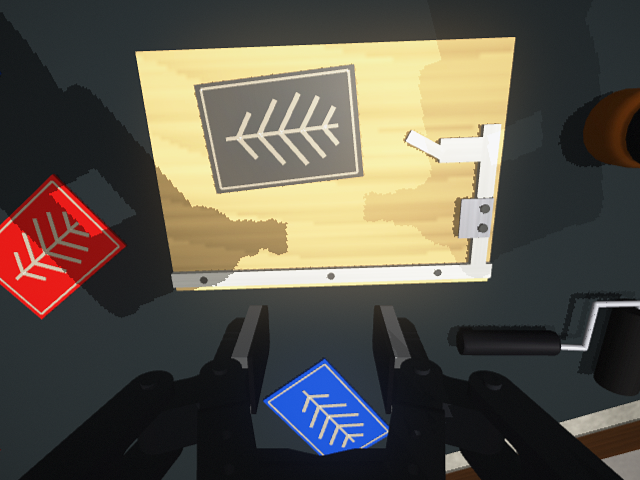

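The whole board and plate are in view: plate corners about (195,86), (353,65), (363,175), (217,193); board far corners (136,51), (516,37); rail at rows 265–290; end stop and tab around (482,215). I fit the poses next.

```bash
cat > fit.py <<'E'
import sys,pickle
from h import *
from scipy.optimize import least_squares
def line_edge(g,p,q,n=60,hw=5,m=0.12):
    # subpixel edge points along p-q in grey g
    p=np.array(p,float);q=np.array(q,float);t=(q-p)/np.linalg.norm(q-p);nn=np.array([-t[1],t[0]])
    out=[]
    for a in np.linspace(m,1-m,n):
        c=p+a*(q-p); o=np.arange(-hw,hw+.01,.5); P=c+o[:,None]*nn
        v=cv2.remap(g,P[:,0].astype(np.float32).reshape(1,-1),P[:,1].astype(np.float32).reshape(1,-1),1)[0]
        dv=np.abs(np.gradient(v)); k=dv.argmax()
        if dv[k]>6: w=dv*(np.abs(o-o[k])<=1.5); out.append(c+nn*(o*w).sum()/w.sum())
    out=np.array(out)
    if len(out)<8: return None
    vx,vy,x0,y0=cv2.fitLine(out.astype(np.float32),cv2.DIST_HUBER,0,.01,.01).ravel()
    r=(out-[x0,y0])@np.array([-vy,vx]); 
    return np.array([x0,y0]),np.array([vx,vy]),np.sqrt(np.median(r**2)),len(out)
def inter(a,b):
    s=np.linalg.solve(np.stack([a[1],-b[1]],1),b[0]-a[0]); return a[0]+s[0]*a[1]
E
python3 - <<'E'
from fit import *
s,m=pickle.load(open("pics/w2.pkl","rb")); im=cv2.imread("pics/w2.png"); d=np.load("pics/w2.npy")
g=im[:,:,0].astype(np.float32) # blue channel
gs=cv2.cvtColor(im,cv2.COLOR_BGR2GRAY).astype(np.float32)
def P(u,v): return w_from_px(u,v,d[v,u],m).round(4)
for n,(u,v) in dict(bed1=(165,80),bed2=(300,230),bed3=(400,220),bed4=(400,90),plate=(280,130),plate2=(215,110),rail=(260,276),stop=(489,160),tab=(468,215),table=(60,60),tab2=(300,330)).items(): print(n,P(u,v))
c=[(195,86),(353,65),(363,175),(217,193)]
L=[line_edge(gs,c[i],c[(i+1)%4]) for i in range(4)]
print([(l[2],l[3]) for l in L])
pc=np.array([inter(L[i-1],L[i]) for i in range(4)]); print(pc.round(1))
zb=np.median([P(u,v)[2] for u,v in((165,80),(300,230),(400,220),(400,90),(380,120),(200,230))]); print("bed",zb)
W=on_plane(pc[:,0],pc[:,1],zb+.003,m); print(W.round(4)); print("sides",[np.linalg.norm(W[i]-W[i-1]) for i in range(4)],"ctr",W.mean(0))
ang=[np.degrees(np.arctan2(*(W[j]-W[i])[[1,0]])) for i,j in((0,1),(3,2))]; print("plate y ang",ang,[np.degrees(np.arctan2(*(W[j]-W[i])[[1,0]])) for i,j in((0,3),(1,2))])
def L3(p,q,z,gg=gs):
    l=line_edge(gg,p,q)
    if l is None: print("none"); return
    a=np.array(p,float);b=np.array(q,float)
    a=l[0]+l[1]*((a-l[0])@l[1]); b=l[0]+l[1]*((b-l[0])@l[1])
    A=on_plane(*a,z,m);B=on_plane(*b,z,m); print(p,q,"res",round(float(l[2]),2),l[3],A.round(4),B.round(4),"ang",np.degrees(np.arctan2(B[1]-A[1],B[0]-A[0])).round(2)); return A,B
print("back edge");L3((136,51),(516,37),zb)
print("right end");L3((136,51),(170,270),zb)
print("left end upper");L3((516,37),(501,120),zb)
print("rail inner");L3((290,269.5),(460,264.5),zb+.006,g); 
print("stop inner top");L3((483,135),(478,195),zb+.006,g)
E
python3 - <<'E'
import cv2
im=cv2.imread("pics/w2.png"); cv2.imwrite("pics/c2.png",cv2.resize(im[110:300,390:530],None,fx=4,fy=3.1,interpolation=2))
E
```

```text
bed1 [ 0.4556 -0.0192  0.0194]
bed2 [0.6132 0.0355 0.0204]
bed3 [0.6372 0.124  0.0199]
bed4 [0.5313 0.1566 0.0211]
plate [0.5251 0.0533 0.024 ]
plate2 [0.4912 0.0093 0.0223]
rail [ 0.6404 -0.0159  0.0256]
stop [0.6111 0.2094 0.0275]
tab [0.652  0.1811 0.0272]
table [ 0.4061 -0.1011 -0.0009]
tab2 [ 7.223e-01 -9.700e-03  3.000e-04]
[(np.float64(0.26992239885463665), 60), (np.float64(0.5724316392362554), 60), (np.float64(0.1492088947961196), 60), (np.float64(0.9639955394822227), 60)]
[[199.1  87.4]
 [349.9  68.2]
 [358.9 176.4]
 [218.8 192.9]]
bed 0.0203
[[ 0.4711  0.0051  0.0233]
 [ 0.5014  0.1237  0.0233]
 [ 0.5855  0.1021  0.0233]
 [ 0.5549 -0.018   0.0233]]
sides [np.float64(0.08697802241650189), np.float64(0.12237041070888165), np.float64(0.08682722394681916), np.float64(0.12391269638662318)] ctr [0.52823224 0.05321177 0.0233    ]
plate y ang [np.float64(75.66309995978405), np.float64(75.72560876057344)] [np.float64(-15.424874874980388), np.float64(-14.409020042002751)]
back edge
(136, 51) (516, 37) res 0.07 60 [ 0.4286 -0.0301  0.0203] [0.5264 0.2534 0.0203] ang 70.96
right end
(136, 51) (170, 270) res 0.06 60 [ 0.4284 -0.0312  0.0203] [ 0.6062 -0.0924  0.0203] ang -19.0
left end upper
(516, 37) (501, 120) res 0.07 60 [0.5265 0.2527 0.0203] [0.5859 0.2321 0.0203] ang -19.05
rail inner
(290, 269.5) (460, 264.5) res 0.09 60 [0.6444 0.0131 0.0263] [0.6962 0.1629 0.0263] ang 70.9
stop inner top
(483, 135) (478, 195) res 0.05 36 [0.5893 0.2096 0.0263] [0.6373 0.193  0.0263] ang -19.02
```

View pics/c2.png

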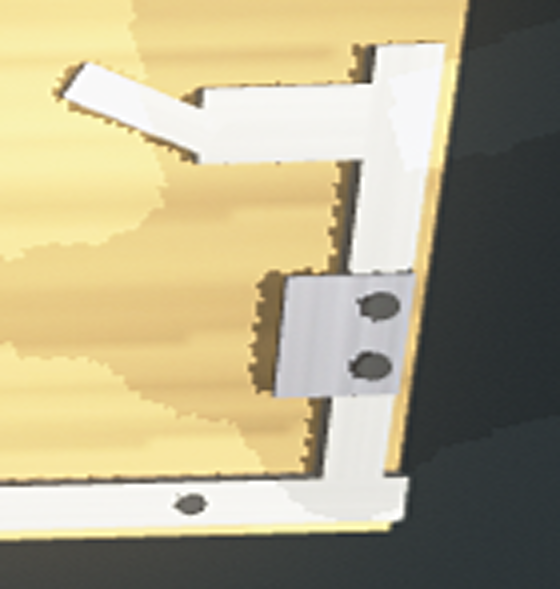

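Board origin is (0.5768, 0.0770), its y direction 70.95°, bed z about 0.020. The 300 mm length and the rail and stop positions check out within 1 mm. Plate centre is (0.5282, 0.0532) at 75.6°, which is board (−38, −38) mm, +4.7°, inside the stated range. I move above the plate centre, aligned with it.

Call:
arm_command --targets '[-6.6, 0, 0, 6, 6.3, -3.2, 0, -6.6, 0, 0, 12, 6.3, -3.2, 0, -6.6, 0, 0, 15.5, 6.3, -3.2, 0, -6.6, 0, 0, 17.2, 6.3, -3.2, 0, -6.6, 0, 0, 18.0, 6.3, -3.2, 0, -6.6, 0, 0, 18.0, 6.3, -3.2, 0, -6.6, 0, 0, 18.0, 6.3, -3.2, 0]'

```text
time: 4.53
ee_pos: [0.5286, 0.0532, 0.0428]
eef_rot: [0.56, -0.434, 0.558, 0.433]
force: [-0.5, -0.2, 0.2]
grip_width: 0.0424
```

```bash
python3 - <<'E'
from rig import *; from h import *
s=read_state(); print(s['time'],s['ee_pos'],s['joint_velocities'].round(3),s['force'],np.degrees(np.arctan2(*rot(s['eef_rot']).as_matrix()[[1,0],2])))
im,d=camera("wrist"); cv2.imwrite("pics/w3.png",im)
im,d=camera("side"); cv2.imwrite("pics/s3.png",cv2.resize(im[170:360,200:440],None,fx=3,fy=3))
E
```

```text
4.525 [0.52864007 0.05316897 0.0428143 ] [-0.    -0.004  0.007 -0.    -0.003 -0.   ] [-0.53839798 -0.19686243  0.24279679] 75.59123949627967
```

View pics/w3.png

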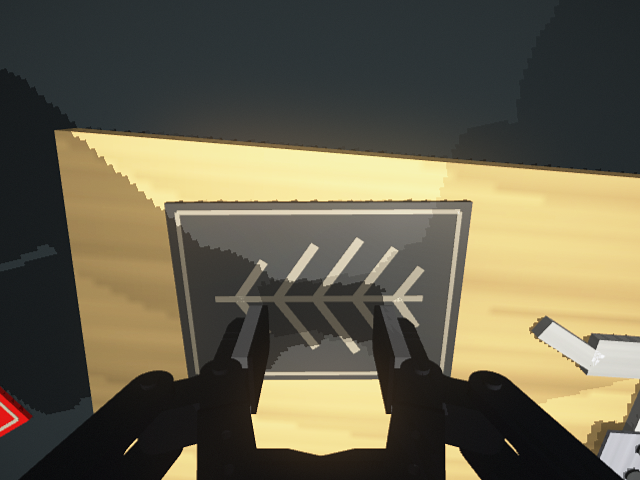

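View pics/s3.png

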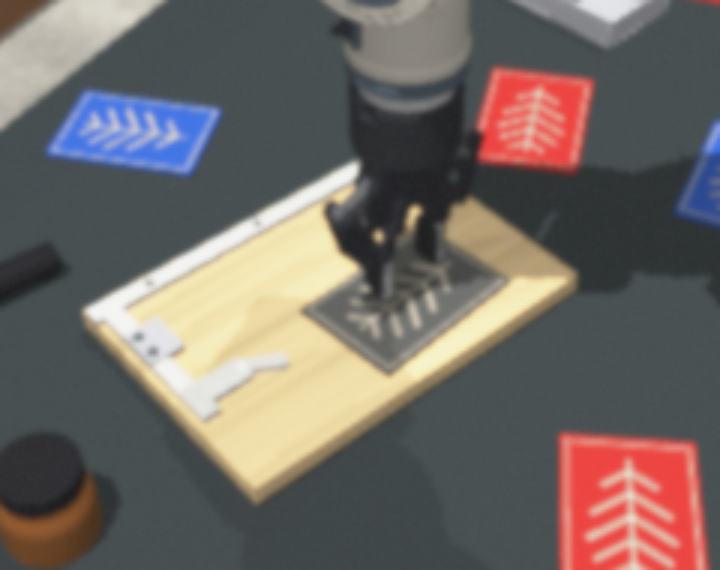

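The fingers straddle the plate centre and are square with it. I descend by feel.

Call:
arm_command --targets '[0, 0, 0, 0.7, 0, 0, 0, 0, 0, 0, 1.2, 0, 0, 0, 0, 0, 0, 1.4, 0, 0, 0, 0, 0, 0, 1.4, 0, 0, 0]'

```text
time: 5.12
ee_pos: [0.5268, 0.053, 0.027]
eef_rot: [0.559, -0.433, 0.559, 0.433]
force: [-0.5, 1.1, -0.0]
grip_width: 0.0428
```

Call:
arm_command --targets '[0, 0, 0, 0.1, 0, 0, 0, 0, 0, 0, 0.2, 0, 0, 0, 0, 0, 0, 0.2, 0, 0, 0]'

```text
time: 5.5
ee_pos: [0.527, 0.053, 0.0253]
eef_rot: [0.559, -0.433, 0.559, 0.433]
force: [0.8, 0.4, 0.4]
grip_width: 0.0426
```

Call:
arm_command --targets '[0, 0, 0, 0.1, 0, 0, 0, 0, 0, 0, 0.1, 0, 0, 0]'

```text
time: 5.75
ee_pos: [0.527, 0.053, 0.0243]
eef_rot: [0.559, -0.433, 0.559, 0.433]
force: [0.4, 0.4, 0.2]
grip_width: 0.0427
```

Call:
arm_command --targets '[0, 0, 0, 0.1, 0, 0, 0, 0, 0, 0, 0.1, 0, 0, 0]'

```text
time: 6.0
ee_pos: [0.527, 0.053, 0.0232]
eef_rot: [0.559, -0.433, 0.559, 0.433]
force: [0.2, 0.7, 1.3]
grip_width: 0.0428
```

Call:
arm_command --targets '[0, 0, 0, 0.05, 0, 0, 0, 0, 0, 0, 0.05, 0, 0, 0]'

```text
time: 6.25
ee_pos: [0.527, 0.053, 0.0228]
eef_rot: [0.559, -0.433, 0.559, 0.433]
force: [0.3, 0.7, -0.5]
grip_width: 0.0424
```

Call:
arm_command --targets '[0, 0, 0, 0.05, 0, 0, 0, 0, 0, 0, 0.05, 0, 0, 0]'

```text
time: 6.5
ee_pos: [0.527, 0.053, 0.0223]
eef_rot: [0.559, -0.433, 0.559, 0.433]
force: [-0.2, 0.7, -0.1]
grip_width: 0.0428
```

Call:
arm_command --targets '[0, 0, 0, 0.05, 0, 0, 0, 0, 0, 0, 0.05, 0, 0, 0]'

```text
time: 6.75
ee_pos: [0.5271, 0.0531, 0.0221]
eef_rot: [0.559, -0.433, 0.559, 0.433]
force: [-0.5, -0.6, 5.0]
grip_width: 0.0429
```

Call:
arm_command --targets '[0, 0, 0, 0.05, 0, 0, 0, 0, 0, 0, 0.05, 0, 0, 0]'

```text
time: 7.0
ee_pos: [0.5271, 0.0531, 0.0221]
eef_rot: [0.559, -0.433, 0.559, 0.433]
force: [-2.8, 0.2, 11.2]
grip_width: 0.0428
```

Contact at about 11 N. I ease to about 8 N and turn the plate square to the board.

Call:
arm_command --targets '[0, 0, 0, -0.02, 0, 0, 0, 1.5, 0, 0, -0.02, 0, 0, 0, 3.1, 0, 0, -0.02, 0, 0, 0, 4.6, 0, 0, -0.02, 0, 0, 0, 4.6, 0, 0, -0.02, 0, 0, 0]'

```text
time: 7.62
ee_pos: [0.5281, 0.053, 0.0221]
eef_rot: [0.576, -0.411, 0.575, 0.41]
force: [1.1, -0.0, 5.9]
grip_width: 0.0423
```

```bash
python3 - <<'E'
from rig import *; from h import *
s=read_state(); print(s['time'],s['ee_pos'],s['force'],s['moment'],np.degrees(np.arctan2(*rot(s['eef_rot']).as_matrix()[[1,0],2])))
im,d=camera("wrist"); cv2.imwrite("pics/w4.png",im)
E
```

```text
7.625 [0.52812258 0.05302766 0.0221197 ] [ 1.12951728 -0.0100632   5.92290421] [-0.17641413 -0.01288587 -0.0443159 ] 70.97939117430803
```

View pics/w4.png

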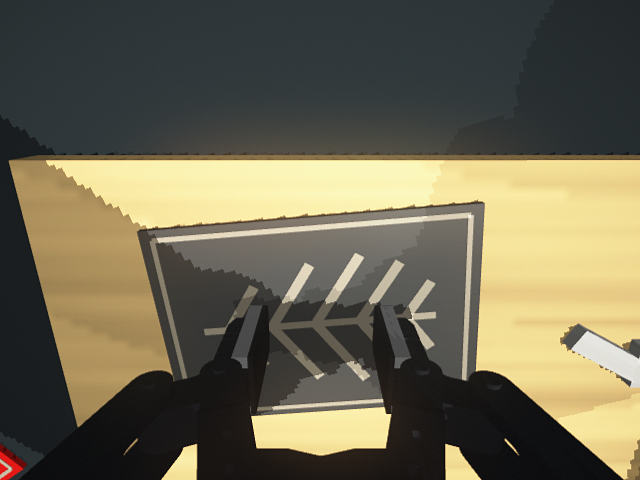

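The fingers turned but the plate did not; it is still about 5° askew in this view. The moment suggests that only one finger bears, so I check the tool tilt.

```bash
python3 - <<'E'
from rig import *; from h import *
s=read_state(); R=rot(s['eef_rot']).as_matrix(); print(np.degrees(R[2,:]).round(3)); 
print("moment tool",R.T@s['moment'],"force tool",R.T@s['force'])
E
```

```text
[-5.7296e+01 -1.1700e-01  4.4000e-02]
moment tool [ 0.03995687  0.12909901 -0.12132276] force tool [-5.34280364 -0.06023679 -0.62816657]
```

Call:
arm_command --targets '[0, 0, 0, 0.01, -0.3, 0, 0, 0, 0, 0, 0.02, -0.8, 0, 0, 0, 0, 0, 0.02, -1.3, 0, 0, 0, 0, 0, 0.02, -1.8, 0, 0, 0, 0, 0, 0.02, -2, 0, 0]'

```text
time: 8.3
ee_pos: [0.5462, 0.0466, 0.0221]
eef_rot: [0.576, -0.411, 0.576, 0.411]
force: [-3.6, 1.5, 11.7]
grip_width: 0.0426
```

```bash
python3 - <<'E'
from rig import *; from h import *
im,d=camera("wrist"); cv2.imwrite("pics/w5.png",im)
for i in range(3):
    camera("wrist"); s=read_state(); R=rot(s['eef_rot']).as_matrix(); print(s['time'],"F tool",(R.T@s['force']).round(2),"M tool",(R.T@s['moment']).round(3),s['ee_pos'])
E
```

```text
8.4 F tool [-10.04   2.2   -1.12] M tool [0.007 0.118 0.328] [0.54639927 0.04659364 0.02210587]
8.45 F tool [-9.32  2.2  -0.11] M tool [0.01  0.13  0.375] [0.54639931 0.04659411 0.02210734]
8.5 F tool [-9.51  1.13 -0.23] M tool [0.052 0.084 0.357] [0.54640821 0.04659634 0.02210957]
```

View pics/w5.png

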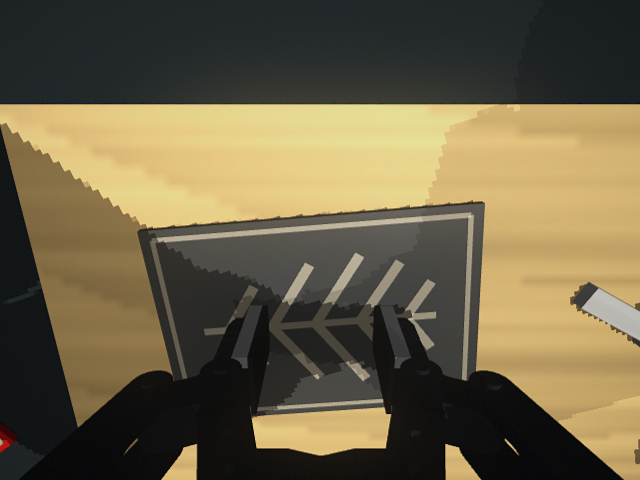

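The plate follows the translation exactly, at the same place in the wrist picture; only the turn slipped. The rail will square it, because its −y corner touches first and the reaction turns it the right way. I ease the force and go on.

Call:
arm_command --targets '[0, 0, 0, -0.02, -0.3, 0, 0, 0, 0, 0, -0.02, -0.9, 0, 0, 0, 0, 0, -0.02, -1.5, 0, 0, 0, 0, 0, -0.02, -2, 0, 0, 0, 0, 0, -0.02, -2.4, 0, 0, 0, 0, 0, -0.02, -2.5, 0, 0]'

```text
time: 9.25
ee_pos: [0.5698, 0.0385, 0.0221]
eef_rot: [0.576, -0.411, 0.576, 0.411]
force: [-1.8, 2.1, 9.4]
grip_width: 0.0429
```

Call:
arm_command --targets '[0, 0, 0, 0, -0.3, 0, 0, 0, 0, 0, 0, -0.8, 0, 0, 0, 0, 0, 0, -1.3, 0, 0, 0, 0, 0, 0, -1.7, 0, 0, 0, 0, 0, 0, -2.0, 0, 0, 0, 0, 0, 0, -2.1, 0, 0]'

```text
time: 10.0
ee_pos: [0.5896, 0.0316, 0.0221]
eef_rot: [0.576, -0.411, 0.576, 0.411]
force: [-2.3, 0.6, 8.5]
grip_width: 0.043
```

```bash
python3 - <<'E'
from rig import *; from h import *
im,d=camera("wrist"); cv2.imwrite("pics/w6.png",im)
s=read_state(); R=rot(s['eef_rot']).as_matrix(); print(s['time'],"F tool",(R.T@s['force']).round(2),"M tool",(R.T@s['moment']).round(3),s['ee_pos'])
r=s['ee_pos'][:2]-[.5768,.0770]; a=np.radians(70.95); print("TCP in board",r@[np.sin(a),-np.cos(a)],r@[np.cos(a),np.sin(a)])
im,d=camera("side"); cv2.imwrite("pics/s6.png",cv2.resize(im[190:360,200:440],None,fx=3,fy=3))
E
```

```text
10.05 F tool [-8.11  2.11 -0.07] M tool [0.012 0.098 0.349] [0.58971223 0.03162422 0.02213573]
TCP in board 0.027015425407770265 -0.038676268324553155
```

View pics/w6.png

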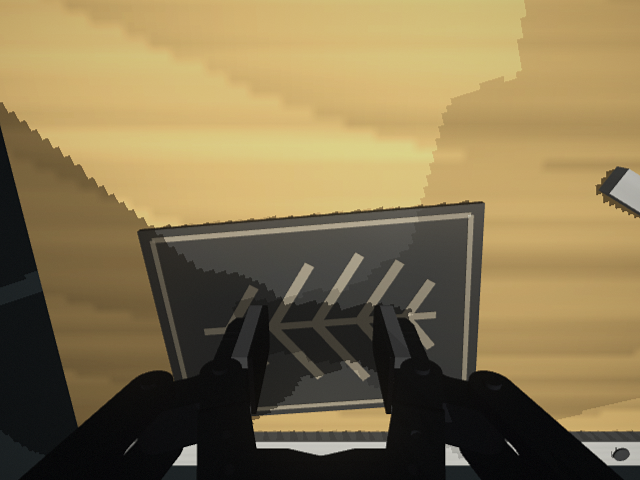

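View pics/s6.png

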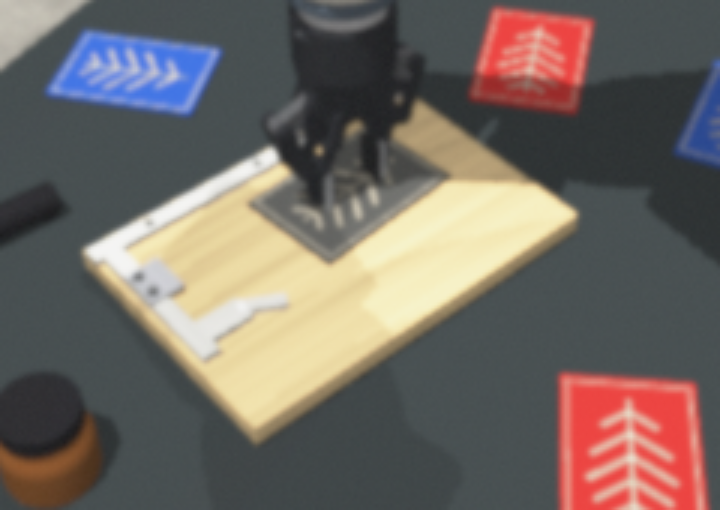

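The plate is rigidly carried, with its centre at x = +27 mm. About 8 mm to the first rail contact, so I creep.

Call:
arm_command --targets '[0, 0, 0, -0.01, -0.15, 0, 0, 0, 0, 0, -0.01, -0.3, 0, 0, 0, 0, 0, -0.01, -0.45, 0, 0, 0, 0, 0, -0.01, -0.6, 0, 0, 0, 0, 0, -0.01, -0.6, 0, 0]'

```text
time: 10.72
ee_pos: [0.5953, 0.0297, 0.0221]
eef_rot: [0.576, -0.411, 0.576, 0.411]
force: [-1.0, -0.7, 4.8]
grip_width: 0.0429
```

Call:
arm_command --targets '[0, 0, 0, 0, -0.08, 0, 0, 0, 0, 0, 0, -0.16, 0, 0, 0, 0, 0, 0, -0.24, 0, 0, 0, 0, 0, 0, -0.32, 0, 0]'

```text
time: 11.22
ee_pos: [0.5981, 0.0287, 0.0221]
eef_rot: [0.576, -0.41, 0.576, 0.411]
force: [-2.4, 1.1, 7.1]
grip_width: 0.043
```

Call:
arm_command --targets '[0, 0, 0, 0, -0.08, 0, 0, 0, 0, 0, 0, -0.16, 0, 0, 0, 0, 0, 0, -0.24, 0, 0, 0, 0, 0, 0, -0.32, 0, 0]'

```text
time: 11.72
ee_pos: [0.6007, 0.0278, 0.0221]
eef_rot: [0.575, -0.41, 0.576, 0.411]
force: [-3.9, 1.6, 7.2]
grip_width: 0.0427
```

```bash
cat > look.py <<'E'
import sys; from rig import *; from h import *
n=sys.argv[1]
im,d=camera("wrist"); cv2.imwrite(f"pics/w{n}.png",im)
s=read_state(); R=rot(s['eef_rot']).as_matrix(); print(s['time'],"F tool",(R.T@s['force']).round(2),"M tool",(R.T@s['moment']).round(3),s['ee_pos'])
r=s['ee_pos'][:2]-[.5768,.0770]; a=np.radians(70.95); print("TCP in board",r@[np.sin(a),-np.cos(a)],r@[np.cos(a),np.sin(a)])
E
python3 look.py 7
```

```text
11.775 F tool [-7.5   4.15  0.23] M tool [ 0.009 -0.016  0.648] [0.60082758 0.0277367  0.02212621]
TCP in board 0.03879088875281417 -0.03872291848699036
```

View pics/w7.png

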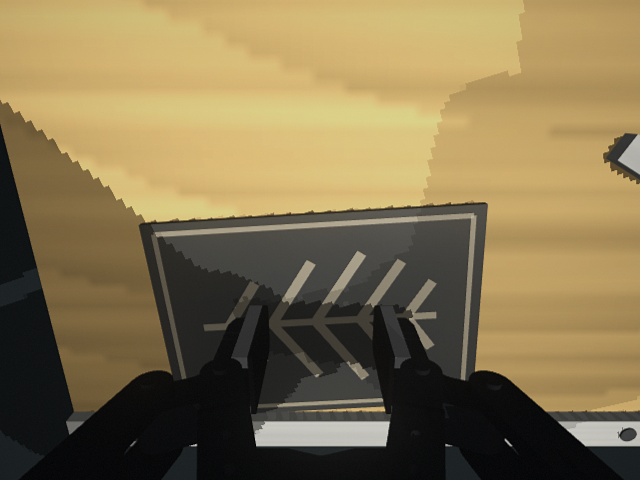

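The −y corner is touching the rail and the plate has begun to turn square. Side force is 4 N. I continue slowly.

Call:
arm_command --targets '[0, 0, 0, 0, -0.08, 0, 0, 0, 0, 0, 0, -0.16, 0, 0, 0, 0, 0, 0, -0.24, 0, 0, 0, 0, 0, 0, -0.32, 0, 0]'

```text
time: 12.28
ee_pos: [0.6038, 0.0267, 0.0221]
eef_rot: [0.576, -0.41, 0.576, 0.411]
force: [-3.6, 1.2, 8.8]
grip_width: 0.0427
```

```bash
python3 look.py 8
```

```text
12.325 F tool [-7.77  3.45  0.55] M tool [-0.033  0.039  0.639] [0.60387903 0.02671377 0.02211664]
TCP in board 0.04200910707931603 -0.03869384760614091
```

View pics/w8.png

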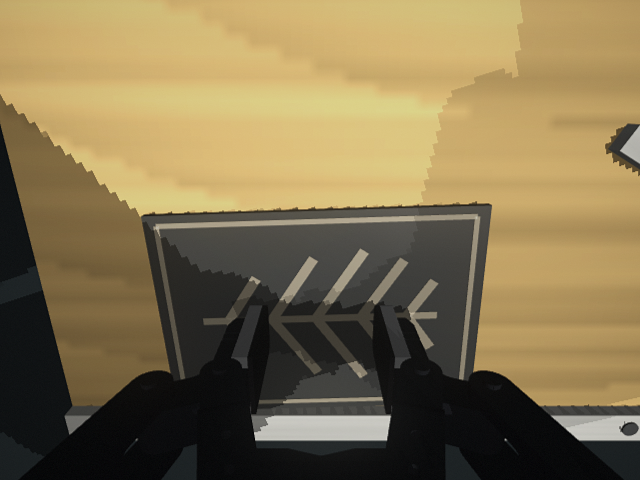

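The angle is down to about 1.7°. I continue.

Call:
arm_command --targets '[0, 0, 0, 0, -0.08, 0, 0, 0, 0, 0, 0, -0.16, 0, 0, 0, 0, 0, 0, -0.22, 0, 0, 0, 0, 0, 0, -0.22, 0, 0]'

```text
time: 12.82
ee_pos: [0.6059, 0.026, 0.0221]
eef_rot: [0.576, -0.41, 0.576, 0.411]
force: [-3.6, 0.4, 7.5]
grip_width: 0.0425
```

```bash
python3 look.py 9
```

```text
12.875 F tool [-8.57  3.45 -0.17] M tool [0.011 0.01  0.537] [0.60591941 0.02598817 0.02213335]
TCP in board 0.044174566780273754 -0.03871374529551645
```

View pics/w9.png

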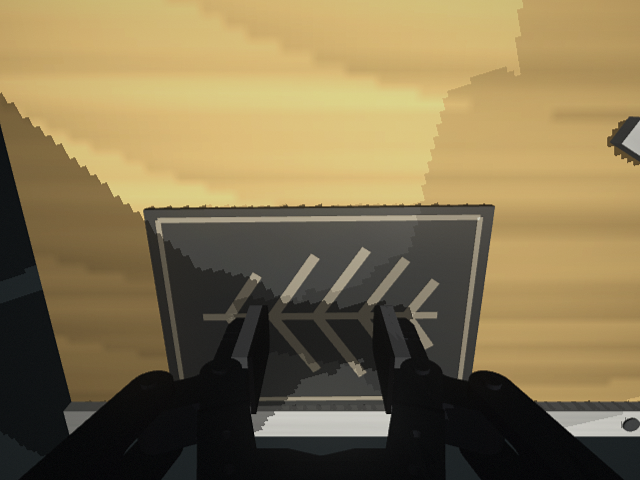

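Call:
arm_command --targets '[0, 0, 0, 0, -0.05, 0, 0, 0, 0, 0, 0, -0.1, 0, 0, 0, 0, 0, 0, -0.1, 0, 0]'

```text
time: 13.25
ee_pos: [0.6068, 0.0257, 0.0221]
eef_rot: [0.576, -0.41, 0.576, 0.411]
force: [-2.9, 1.5, 8.8]
grip_width: 0.0425
```

```bash
python3 look.py 10;python3 look.py 10
```

```text
13.3 F tool [-7.91  3.51  0.05] M tool [-0.003  0.004  0.628] [0.60681455 0.02566883 0.02210045]
TCP in board 0.045124914977689154 -0.03872342933238146
13.35 F tool [-8.19  3.92  0.48] M tool [ 0.032 -0.055  0.627] [0.60685259 0.02568302 0.02214786]
TCP in board 0.045156241122057704 -0.03869760366159903
```

View pics/w10.png

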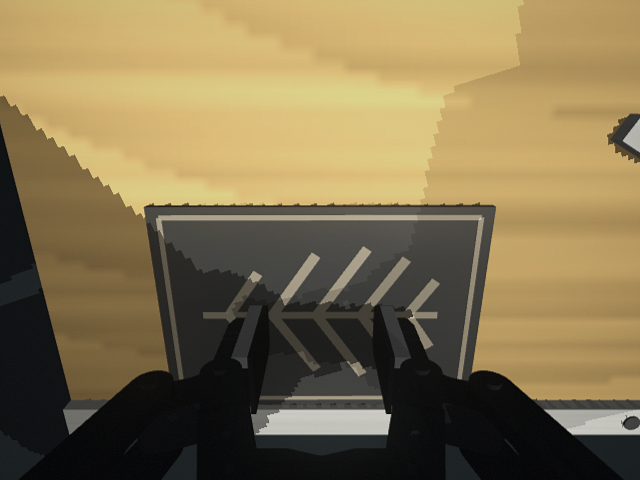

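The plate is now parallel to the rail. I press a bit more to feel whether it is really up against it.

Call:
arm_command --targets '[0, 0, 0, 0, -0.05, 0, 0, 0, 0, 0, 0, -0.1, 0, 0, 0, 0, 0, 0, -0.1, 0, 0]'

```text
time: 13.72
ee_pos: [0.6076, 0.0254, 0.0221]
eef_rot: [0.575, -0.41, 0.576, 0.411]
force: [-3.8, 0.8, 8.5]
grip_width: 0.0424
```

```bash
python3 look.py 11;python3 look.py 11; python3 - <<'E'
import cv2
for n in (10,11):
    im=cv2.imread(f"pics/w{n}.png"); cv2.imwrite(f"pics/c{n}.png",cv2.resize(im[190:440,60:520],None,fx=1.7,fy=1.7,interpolation=2))
E
```

```text
13.775 F tool [-7.94  3.33  1.15] M tool [-0.011 -0.008  0.694] [0.60760929 0.02537632 0.02213383]
TCP in board 0.04597160958877604 -0.03874051790184987
13.825 F tool [-8.51  4.25  0.35] M tool [-0.014 -0.04   0.691] [0.60761867 0.02539145 0.02213702]
TCP in board 0.04597553688795113 -0.03872315670666484
```

View pics/c11.png

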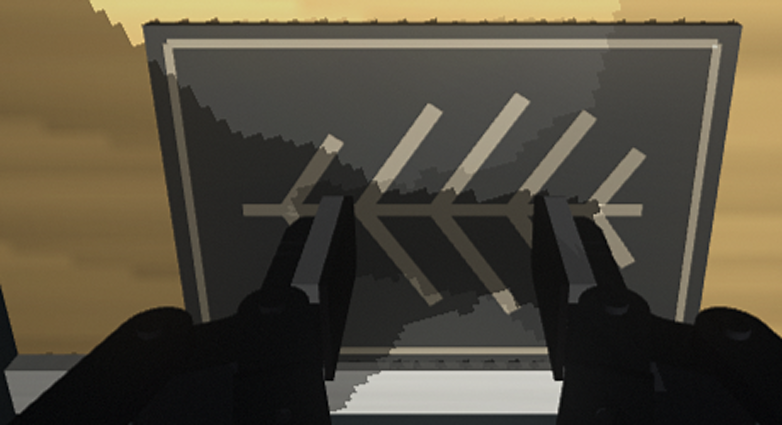

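```bash
cat > meas.py <<'E'
import sys; from fit import *; from rig import *
def run(n,row=206,cols=(160,480),zb=.0203,show=True):
    m=camera_model("wrist"); im=cv2.imread(f"pics/w{n}.png"); g=cv2.cvtColor(im,cv2.COLOR_BGR2GRAY).astype(np.float32)
    l=line_edge(g,(cols[0],row),(cols[1],row),hw=8,m=.02)
    a=l[0]+l[1]*(cols[0]-l[0][0])/l[1][0]; b=l[0]+l[1]*(cols[1]-l[0][0])/l[1][0]
    th=np.radians(70.95)
    for z in (zb+.003,):
        for p in (a,b):
            r=on_plane(*p,z,m)[:2]-[.5768,.0770]; print("edge -x: px",p.round(1),"board",(r@[np.sin(th),-np.cos(th)]).round(4),(r@[np.cos(th),np.sin(th)]).round(4),"res",l[2])
run(sys.argv[1],float(sys.argv[2]))
E
python3 meas.py 11 205
```

```text
edge -x: px [160.  202.3] board -0.0058 -0.0971 res 0.12038107305370645
edge -x: px [480.  202.3] board -0.0058 0.0206 res 0.12038107305370645
```

The plate's −x edge is at −5.8 mm (home −5) with no angle left, so it is flush with the rail within the calibration. I drag along board +y (tool +z).

Call:
arm_command --targets '[0, 0, 0, 0, 0, 0.3, 0, 0, 0, 0, 0, 0, 0.8, 0, 0, 0, 0, 0, 0, 1.3, 0, 0, 0, 0, 0, 0, 1.8, 0, 0, 0, 0, 0, 0, 2.3, 0, 0, 0, 0, 0, 0, 2.7, 0, 0, 0, 0, 0, 0, 3.0, 0, 0, 0, 0, 0, 0, 3.0, 0]'

```text
time: 14.82
ee_pos: [0.6176, 0.0535, 0.0221]
eef_rot: [0.575, -0.411, 0.576, 0.411]
force: [-3.4, 0.4, 7.8]
grip_width: 0.0428
```

```bash
python3 look.py 12; python3 meas.py 12 205
```

```text
14.875 F tool [-6.25  3.56 -1.  ] M tool [-0.018  0.161  0.468] [0.61763081 0.05349335 0.02215103]
TCP in board 0.0462670834539544 -0.008892392500242534
edge -x: px [160.  201.8] board -0.0058 -0.0672 res 0.14104184354760554
edge -x: px [480.  201.7] board -0.0058 0.0504 res 0.14104184354760554
```

View pics/w12.png

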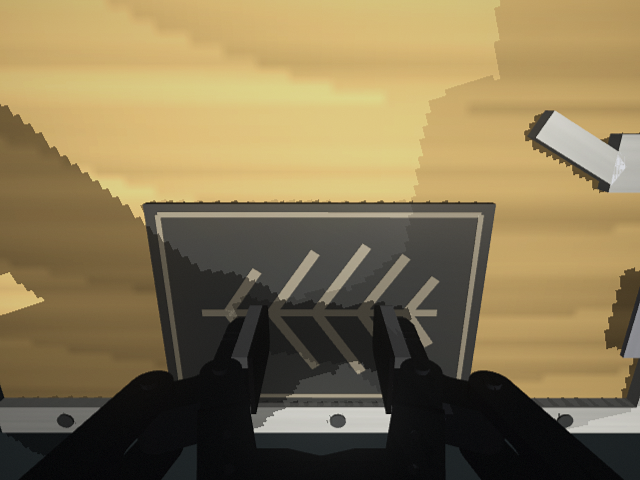

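The plate follows along the rail with its centre at about y = −9 mm. About 74 mm to go.

Call:
arm_command --targets '[0, 0, 0, 0, 0, 0.3, 0, 0, 0, 0, 0, 0, 0.8, 0, 0, 0, 0, 0, 0, 1.3, 0, 0, 0, 0, 0, 0, 1.8, 0, 0, 0, 0, 0, 0, 2.3, 0, 0, 0, 0, 0, 0, 2.7, 0, 0, 0, 0, 0, 0, 3.0, 0, 0, 0, 0, 0, 0, 3.0, 0]'

```text
time: 15.88
ee_pos: [0.6275, 0.0819, 0.0221]
eef_rot: [0.575, -0.411, 0.576, 0.411]
force: [-2.9, -0.6, 7.5]
grip_width: 0.0423
```

Call:
arm_command --targets '[0, 0, 0, 0, 0, 0.3, 0, 0, 0, 0, 0, 0, 0.7, 0, 0, 0, 0, 0, 0, 1.1, 0, 0, 0, 0, 0, 0, 1.5, 0, 0, 0, 0, 0, 0, 1.9, 0, 0, 0, 0, 0, 0, 2.3, 0, 0, 0, 0, 0, 0, 2.5, 0, 0, 0, 0, 0, 0, 2.5, 0]'

```text
time: 16.88
ee_pos: [0.6356, 0.1054, 0.0221]
eef_rot: [0.575, -0.411, 0.576, 0.411]
force: [-3.4, 0.2, 7.9]
grip_width: 0.0424
```

```bash
python3 look.py 13; python3 meas.py 13 203
```

```text
16.925 F tool [-6.69  3.44 -1.7 ] M tool [-0.042  0.202  0.444] [0.63556471 0.10542478 0.02213405]
TCP in board 0.04626875966735307 0.04604846861506151
edge -x: px [160.  201.2] board -0.0059 -0.0122 res 0.19825942061812943
edge -x: px [480.  201.7] board -0.0057 0.1054 res 0.19825942061812943
```

View pics/w13.png

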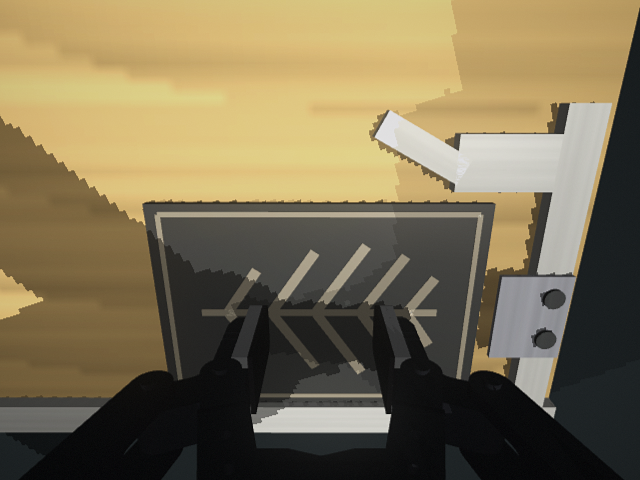

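The plate's end is just short of the tab at (495,315), clear of the guide, and about 19 mm from home. The fingers will stay well short of the tab. I advance 14 mm, then creep.

Call:
arm_command --targets '[0, 0, 0, 0, 0, 0.25, 0, 0, 0, 0, 0, 0, 0.5, 0, 0, 0, 0, 0, 0, 0.75, 0, 0, 0, 0, 0, 0, 1.0, 0, 0, 0, 0, 0, 0, 1.2, 0, 0, 0, 0, 0, 0, 1.4, 0, 0, 0, 0, 0, 0, 1.4, 0]'

```text
time: 17.8
ee_pos: [0.6401, 0.1186, 0.0222]
eef_rot: [0.575, -0.411, 0.576, 0.411]
force: [-3.8, -1.3, 7.1]
grip_width: 0.0425
```

Call:
arm_command --targets '[0, 0, 0, 0, 0, 0.08, 0, 0, 0, 0, 0, 0, 0.16, 0, 0, 0, 0, 0, 0, 0.24, 0, 0, 0, 0, 0, 0, 0.3, 0, 0, 0, 0, 0, 0, 0.3, 0]'

```text
time: 18.42
ee_pos: [0.6411, 0.1212, 0.0222]
eef_rot: [0.575, -0.411, 0.576, 0.411]
force: [-3.1, -1.7, 7.9]
grip_width: 0.0428
```

```bash
python3 look.py 14; python3 meas.py 14 203
```

```text
18.475 F tool [-8.38  2.16 -3.23] M tool [0.006 0.416 0.379] [0.64105654 0.12121457 0.02213098]
TCP in board 0.046306138379471104 0.06276601305461921
edge -x: px [160.  201.4] board -0.0058 0.0045 res 0.12536297974329136
edge -x: px [480.  201.3] board -0.0059 0.1221 res 0.12536297974329136
```

View pics/w14.png

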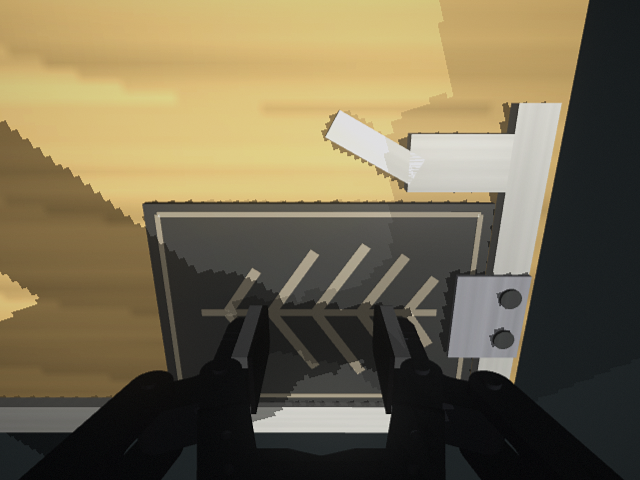

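Call:
arm_command --targets '[0, 0, 0, 0, 0, 0.07, 0, 0, 0, 0, 0, 0, 0.14, 0, 0, 0, 0, 0, 0, 0.2, 0, 0, 0, 0, 0, 0, 0.2, 0]'

```text
time: 18.98
ee_pos: [0.6419, 0.1231, 0.0221]
eef_rot: [0.575, -0.411, 0.576, 0.411]
force: [-2.2, -2.0, 6.5]
grip_width: 0.0426
```

```bash
python3 look.py 15; python3 meas.py 15 203; python3 - <<'E'
import cv2,numpy as np
a=cv2.imread("pics/w14.png");b=cv2.imread("pics/w15.png")
cv2.imwrite("pics/c15.png",np.vstack([cv2.resize(x[190:290,390:560],None,fx=3,fy=3,interpolation=2) for x in(a,b)])[:600])
E
```

```text
19.025 F tool [-6.55  1.38 -3.05] M tool [-0.027  0.383  0.331] [0.6419025  0.12304684 0.02214005]
TCP in board 0.04650773019511583 0.06477405385316524
edge -x: px [160.  200.8] board -0.0059 0.0065 res 0.13821480052831236
edge -x: px [480.  200.7] board -0.0059 0.124 res 0.13821480052831236
```

View pics/c15.png

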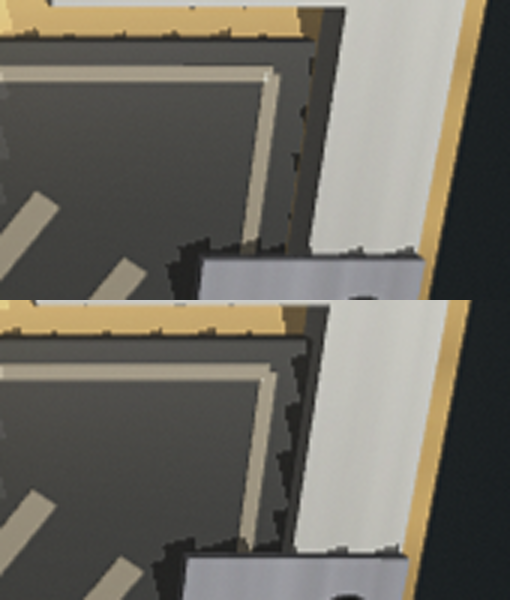

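Only a sliver of the stop's vertical face is still visible. I continue in small steps until the fingers slip on the plate.

Call:
arm_command --targets '[0, 0, 0, 0, 0, 0.06, 0, 0, 0, 0, 0, 0, 0.12, 0, 0, 0, 0, 0, 0, 0.18, 0, 0, 0, 0, 0, 0, 0.18, 0]'

```text
time: 19.52
ee_pos: [0.6428, 0.1247, 0.0221]
eef_rot: [0.576, -0.411, 0.576, 0.41]
force: [-1.2, -2.4, 6.1]
grip_width: 0.043
```

```bash
python3 look.py 16; python3 meas.py 16 203; python3 - <<'E'
import cv2,numpy as np
a=cv2.imread("pics/w15.png");b=cv2.imread("pics/w16.png")
cv2.imwrite("pics/c16.png",np.vstack([cv2.resize(x[190:290,390:560],None,fx=3,fy=3,interpolation=2) for x in(a,b)])[:600])
E
```

```text
19.575 F tool [-6.11  1.13 -2.66] M tool [-0.016  0.441  0.057] [0.64286959 0.12468524 0.02216969]
TCP in board 0.04688708987945685 0.06663837332377615
edge -x: px [160.  199.7] board -0.0059 0.0085 res 0.17148308192420633
edge -x: px [480.  200.1] board -0.0058 0.1259 res 0.17148308192420633
```

View pics/c16.png

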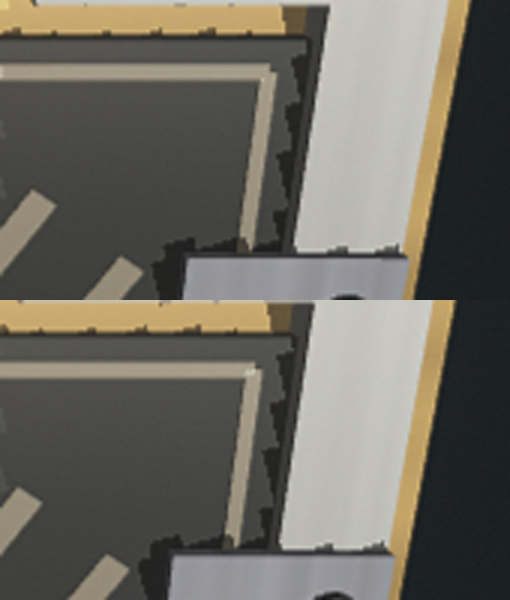

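The plate and stop now shift together in the view, so the fingers are slipping and the plate is against the end stop. I give one light nudge to the rail, then check.

Call:
arm_command --targets '[0, 0, 0, 0, -0.06, 0, 0, 0, 0, 0, 0, -0.12, 0, 0, 0, 0, 0, 0, -0.18, 0.02, 0, 0, 0, 0, 0, -0.18, 0.04, 0]'

```text
time: 20.08
ee_pos: [0.6439, 0.1247, 0.0221]
eef_rot: [0.575, -0.41, 0.576, 0.411]
force: [-4.9, -1.3, 8.7]
grip_width: 0.0426
```

```bash
python3 look.py 17; python3 meas.py 17 200
```

```text
20.125 F tool [-7.43  3.14 -1.77] M tool [-0.079  0.336  0.512] [0.64391218 0.12469874 0.02214706]
TCP in board 0.04786817734005713 0.06699143514076403
edge -x: px [160.  197.5] board -0.0057 0.0089 res 0.11765087824807369
edge -x: px [480.  197.5] board -0.0058 0.1261 res 0.11765087824807369
```

View pics/w17.png

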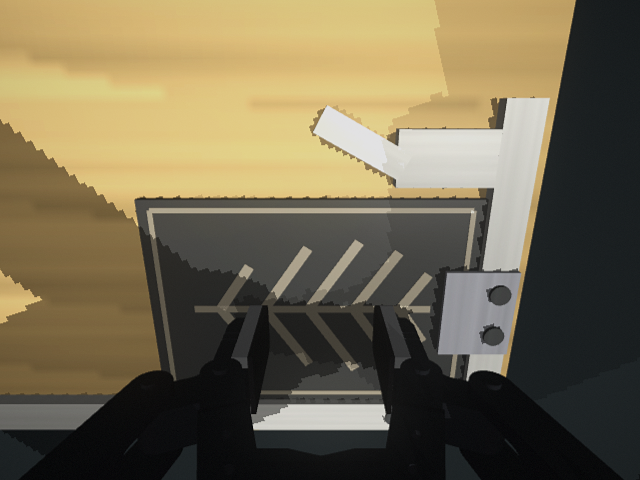

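Flush on both bars. I lift straight up to an overview pose.

Call:
arm_command --targets '[0, 0, 0, -0.1, 0, 0, 0, 0, 0, 0, -0.3, 0, 0, 0, 0, 0, 0, -1.5, 0, 0, 0, 0, 0, 0, -5, 0, 0, 0, 0, 0, 0, -10, 3, -3, 0, 0, 0, 0, -13, 6, -5, 0, 0, 0, 0, -14, 7, -5, 0, 0, 0, 0, -14, 7, -5, 0, 0, 0, 0, -14, 7, -5, 0]'

```text
time: 21.25
ee_pos: [0.5626, 0.1007, 0.161]
eef_rot: [0.576, -0.411, 0.576, 0.411]
force: [0.2, -0.0, 0.8]
grip_width: 0.0427
```

```bash
python3 look.py 18
```

```text
21.3 F tool [-0.6  -0.03 -1.03] M tool [-0.033  0.032  0.028] [0.56247946 0.10065104 0.16067872]
TCP in board -0.021255802075648443 0.017681641735268257
```

View pics/w18.png

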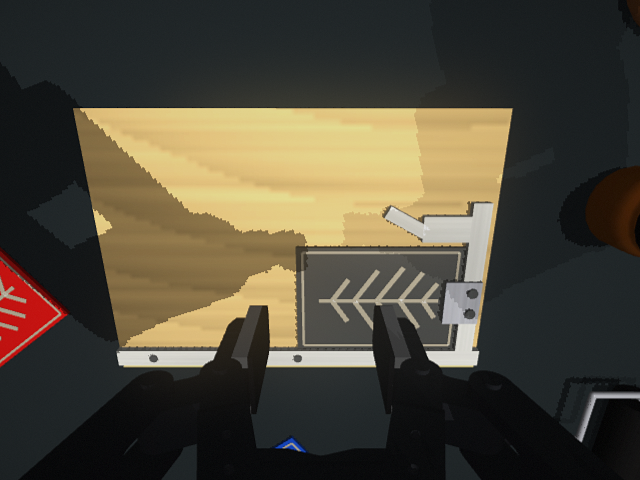

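The plate is at (380,297), in the pocket under the tab. I move so that the corner is unobstructed for a measured check.

Call:
arm_command --targets '[0, 0, 0, 0, -5, 3, 0, 0, 0, 0, 0, -9, 5, 0, 0, 0, 0, 0, -9, 5, 0, 0, 0, 0, 0, -9, 5, 0, 0, 0, 0, 0, -9, 5, 0]'

```text
time: 21.92
ee_pos: [0.6621, 0.1183, 0.1609]
eef_rot: [0.575, -0.41, 0.576, 0.411]
force: [-0.4, -0.3, -0.3]
grip_width: 0.0426
```

```bash
python3 look.py 19; python3 - <<'E'
from rig import *; import pickle,cv2
pickle.dump(camera_model("wrist"),open("pics/w19.pkl","wb"))
im=cv2.imread("pics/w19.png"); cv2.imwrite("pics/c19.png",cv2.resize(im[80:320,200:480],None,fx=2.5,fy=2.5,interpolation=2))
E
```

```text
21.975 F tool [-0.24 -0.25 -0.45] M tool [-0.006 -0.028  0.005] [0.66239534 0.11827645 0.16125645]
TCP in board 0.06743528025551501 0.06695363801831904
```

View pics/w19.png

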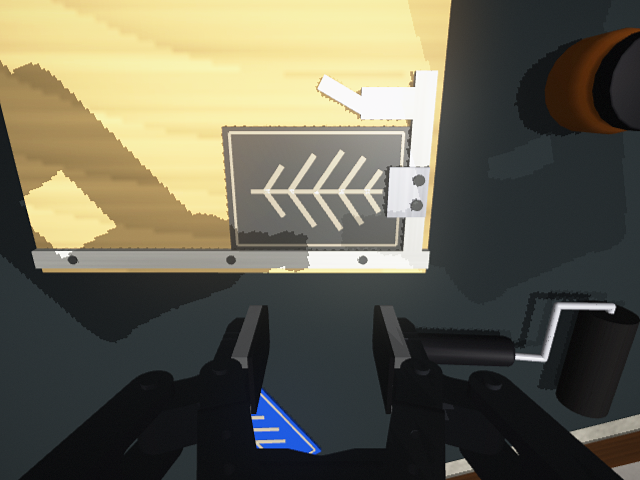

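View pics/c19.png

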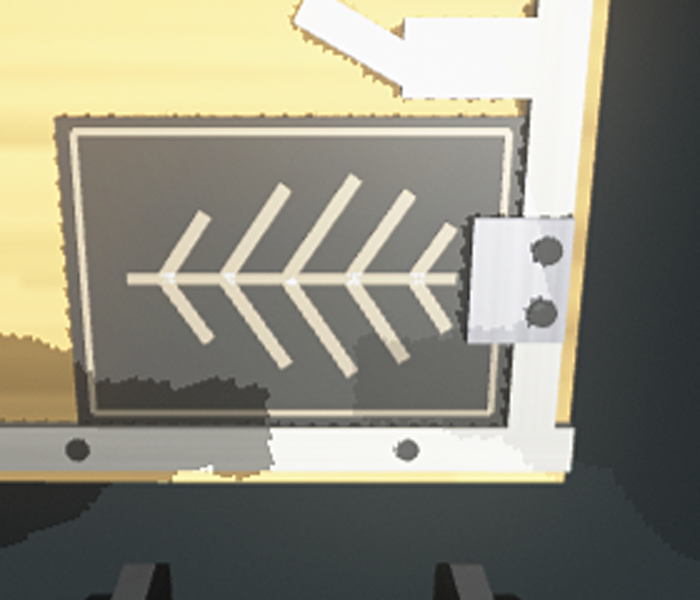

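Both gaps look closed. I quantify using references from the same image: plate outer edges against the rail and stop inner top edges.

```bash
python3 - <<'E'
from fit import *
m=pickle.load(open("pics/w19.pkl","rb")); im=cv2.imread("pics/w19.png")
gs=cv2.cvtColor(im,cv2.COLOR_BGR2GRAY).astype(np.float32)
th=np.radians(70.95); zb=.0203
def L(name,p,q,z,hw=3):
    l=line_edge(gs,p,q,hw=hw)
    if l is None: print(name,"none");return
    out=[]
    for e in (p,q):
        e=l[0]+l[1]*((np.array(e,float)-l[0])@l[1]); r=on_plane(*e,z,m)[:2]-[.5768,.0770]; out+=[(r@[np.sin(th),-np.cos(th)])*1e3,(r@[np.cos(th),np.sin(th)])*1e3]
    print(name,np.round(out,1),"res",round(float(l[2]),2),l[3])
L("plate -x edge",(226,126.5),(405,125.5),zb+.003)
L("plate -y edge",(222.5,130),(230.5,245),zb+.003)
L("rail inner top",(310,251),(400,250),zb+.006)
L("stop inner top",(410.5,125),(407,163),zb+.006)
L("stop inner top low",(403.8,220),(402,248),zb+.006)
L("board -y end",(30,200),(36,245),zb)
L("guide inner top",(365,118.5),(405,118.5),zb+.006)
E
```

```text
plate -x edge [ -5.    2.8  -5.1 125.6] res 0.11 60
plate -y edge [-2.2 -0.8 81.7 -0.7] res 0.28 60
rail inner top [ 85.1  59.7  85.2 127.6] res 0.04 60
stop inner top [ -5.7 129.5  19.9 129.5] res 0.08 60
stop inner top low [ 61.2 129.4  83.1 129.6] res 0.04 60
board -y end [  48.3 -149.6   82.9 -151. ] res 0.1 39
guide inner top [ -9.8  97.6  -9.6 124.6] res 0.17 41
```

The plate spans −5.0 to the rail at 85.1 mm (a 90.1 mm span for a 90 mm plate) and −0.7 to the stop at 129.5 mm (130.2 for 130). Gaps are about 0.2 mm and the angle is about 0.001 rad. The robot is clear, so I hand in.

```bash
python3 -c "
from rig import *
print(read_state()['time'],close_job())"
```

```text
the job is handed in; nothing more can be done
21.975 None
```

The plate is fully home against the rail and the end stop, under the tab. I handed the job in at 22 s; it reports no verdict.

- **What I did:** I pressed on the middle of the plate's top with two half-open fingertips, at about 5–12 N. I dragged it to the rail, slid it along the rail under the tab, crept up to the end stop, nudged it once more toward the rail, and lifted straight off. Total sideways force on the tool stayed near 4 N.
- **What did not go as planned:** my first attempt to turn the plate slipped, because the fingers rotated but the plate did not. I let the rail square it instead.
- **Last checks (wrist picture after lifting):** the gaps to the rail and the end stop are about 0.2 mm each, and the plate is square to about 0.001 rad. The measured force is about zero, so the robot touches nothing.
- **Checks that differed slightly:** earlier measurements, taken while the fingers were pressing, put the plate's edge 0.7–0.9 mm off home toward the robot. I put this down to the 2 mm camera calibration.
- **Not re-measured:** I did not check the baren, ink jar or ink tray again at the end. The arm never went near them while low.

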